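Sweep the loose repair parts into the parts fence

ROBOT

A 7-joint arm with a two-finger parallel gripper is mounted at the origin on a cart in front of the work surface, level with it; the furniture and walls round the work are solid. World frame = base frame: x ahead of the robot, y to its left, z up, the work surface at z = 0. Lengths are in m, angles in rad, forces in N, time in s.
With the tool pointing down it reaches from about 0.35 to 0.9 m from the base axis. Payload 19.9 kg.
Tool frame: the origin (TCP) lies on the centre line of the jaws, within the pads' length; the fingertips stand 17 mm ahead of it and the grasp point (between the pads) lies 2 mm behind it; z points along the fingers, y is the line along which they close (so a half turn about z gives the same grasp; the last joint's range is limited). The gripper opens to 85 mm and grips with 20 to 120 N. Pads are 22 mm wide; open, the fingers measure 114 mm over their backs; the gripper's body (76 mm by 85 mm) begins 54 mm behind the grasp point. The pads swing forward as they close: fully open they stand 13 mm farther back than shut.
Start: joints at [-1.359, 0.417, -0.01, 1.614, 0.005, 1.111, -0.053], TCP at [0.157, 0.605, 0.248] pointing down, gripper open.
Joint ranges: [-2.81, 2.81], [-0.39, 2.02], [-1.27, 1.25], [0.06, 2.57], [-1.19, 4.33], [0.19, 2], [-2.82, 2.82]. Speed limits (rad/s): [1.89, 1.89, 2.39, 2.39, 3.01, 3.01, 3.01].

INTERFACE

Orientations are given as a 3x3 rotation matrix whose columns are the frame's x, y, z axes.
In Python, from bench import get_obs, viewer, ticket gives the robot as it stands.
- The arm moves only by the tool play_rows, never from a script. Its argument "series" is a list of rows, each a list of 2 entries, a list of its own where there are three numbers: the shift along the tool's x, y, z in m, then the turn, a rotation vector about the tool's x, y, z in degrees. In form: [[[tx, ty, tz], [rx, ry, rz]], ...]. A call has 1 to 5 rows; each row shifts and turns the commanded pose from where the row before left it, along the tool's axes as they then stand; what a row does not reach is not made up. A row lasts 1/8 s, in which the tool goes at most 62.5 mm and 10.7 degrees, less where a joint would pass 70% of its speed; a pose out of reach is approached as far as the arm can. A call is refused whole if a number of a shift passes 0.0625 or a number of a turn 10.7, either way. A call with a gripper value outside its range is refused whole. "gripper" is the closure in counts, from 0 (fully open) to 255 (shut), set as the call begins (left out, the last holds). The fingers move at their own pace and stop on an object; "force" is the grip in N (left out, the last holds). Time passes only in rows, so rows that do not move let the fingers close. It gives the time, the measured TCP pose, the force, the opening and the grip force at its end, in the units of the state.
- get_obs(): the state, without advancing time (a new reading comes with each control period).
- viewer.get_image(name): name is "scene" or "top" or "wrist"; returns the picture (400x640x3 uint8, blue, green, red); there is no depth.
- viewer.calibration(name): a dict with "fx", "fy", "cx", "cy" (pixels), "pose" (4x4, takes a point from camera to world coordinates); the wrist camera has in their place "mount" (4x4, takes a point from camera to tool coordinates, whose origin is the TCP and whose axes are the flange's). Camera axes: x right, y up, looking along -z (the intrinsics and any distortion apply to the point x, -y, -z); pixel columns grow to the right and rows downward; lengths in m; the calibration is good to about 2 mm. A picture is of the moment at which its call begins: read the wrist's pose just before it. calibration takes no time and is no camera call.
- ticket.sign_off(): hands the job in; it is judged then, once.
The state is a dict: "t": time; "joint_pos": joint angles; "joint_velocities": joint speeds; "effort": joint torques, N m; "ee_pos": TCP position; "tcp_rot": TCP orientation; "ft_force": force on the tool from outside, world axes, zero at the start; "ft_torque": the same for the moment, N m; "width": opening from 0.0 (shut) to 1.0 (fully open); "grasp_force": force on a finger pad.
Only numpy, scipy, OpenCV 4.12 (cv2) and the standard library are available. Lean on these libraries where they do the work, as an engineer would, in place of code of your own. Each camera call takes 0.05 s, during which the arm holds its last target. There are 200 camera calls.

TASK

Clear the bench: with the closed fingers, sweep the three loose metal repair parts (finned heat sink, steel shield can, brass hex nut) along the bench top into the low three-sided dark steel fence through its open side, until all three lie on the bench well inside it. Only push them: do not take them between the fingers or lift them, and leave the tub, the reels, the marker pen and the cutter where they stand.

Things in the scene. Friction and masses are not known exactly. Their poses are not given: they have to be found in the camera images.
- fence: Fixed low U-shaped dark steel fence, no floor: walls 4 mm thick, 20 mm high. Inside 170 mm (its x) by 110 mm (its y); origin on the bench at the centre of the inside. Open side at its y = +55 mm, facing its +y (towards the robot's left, yaw within 0.3 rad of 0); back wall's face at y = -55 mm, side walls' at x = +-85 mm. A 2 mm high screw flange, 14 mm wide, lies outside each side wall.
- heat_sink: Black heat sink with upright fins, 34 mm (x) by 28 mm (y), 16 mm high, 30 g; origin at the middle of its underside, z up. Loose, starts flat on the bench right-way up with any yaw, on the robot's left of the fence
- shield_can: Flat dark steel shield can with six tiny holes in its top, 38 mm (x) by 28 mm (y), 12 mm high, 30 g; origin at the middle of its underside, z up. Loose, starts flat on the bench right-way up with any yaw, on the robot's left of the fence
- hex_nut: Brass hexagon nut, 30 mm across flats, 35 mm across corners, 15 mm high, 40 g; origin at the middle of its underside, z up. Loose, starts flat on the bench right-way up with any yaw, on the robot's left of the fence
- heat_sink_mid (a point): Centre of the heat sink, 8 mm above its underside
- shield_can_mid (a point): Centre of the shield can, 6 mm above its underside
- hex_nut_mid (a point): Centre of the hex nut, 7.5 mm above its underside
- paste_tub: Round paste tub with a green lid, 45 mm across, 30 mm high, loose, beside the fence on the far side from the robot; origin under its centre. Leave it alone.
- big_reel: Solder wire reel standing on its flange, 52 mm across, 28 mm high, loose, beside the fence on the robot's side; origin under its centre. Leave it alone.
- small_reel: Small solder reel, 33 mm across, 20 mm high, loose, behind the row of parts (on the robot's left of it); origin under its centre. Leave it alone.
- wick_reel: Flat blue reel of copper wick, 35 mm across, 8 mm high, with a stub of braid, loose, behind the row of parts; origin 12 mm from the disc's centre. Leave it alone.
- marker: White marker pen with a blue cap lying flat, 11 x 120 x 12 mm (length along its y), loose, beyond the row of parts; origin under its centre. Leave it alone.
- cutter: Side cutter with blue grips lying flat, 129 x 45 x 9 mm, loose, at the near edge of the bench; origin under its centre. Leave it alone.

How it is judged:
At the end, for the whole second after the job is handed in: The centres of all three parts lie between the fence's walls and at least 15 mm inside its open side, less than 19 mm above the bench (on the bench, not on one another), at rest (under 20 mm/s) (x of heat_sink_mid in the frame of fence between -0.085 and 0.085 m and y of heat_sink_mid in the frame of fence between -0.055 and 0.04 m and height (world z) of each of heat_sink_mid, shield_can_mid, hex_nut_mid below 0.019 m and linear speed of each of heat_sink, shield_can, hex_nut below 0.02 m/s and x of shield_can_mid in the frame of fence between -0.085 and 0.085 m and y of shield_can_mid in the frame of fence between -0.055 and 0.04 m and x of hex_nut_mid in the frame of fence between -0.085 and 0.085 m and y of hex_nut_mid in the frame of fence between -0.055 and 0.04 m); the robot touches nothing.
It fails at once if one of the three parts is lifted off the bench (height (world z) of any of heat_sink_mid, shield_can_mid, hex_nut_mid above 0.024 m).
It fails at once if one of the three parts is taken between the fingers (height (world z) of the grasp point below 0.028 m and (horizontal distance between the grasp point and heat_sink_mid below 0.01 m or horizontal distance between the grasp point and shield_can_mid below 0.01 m or horizontal distance between the grasp point and hex_nut_mid below 0.01 m)).
It fails at once if the tub, a reel, the marker pen or the cutter is displaced by more than 15 mm (distance of any of paste_tub, big_reel, small_reel, wick_reel, marker, cutter from where it was at the start of the episode above 0.015 m).
It also fails if it takes over 72 s, if anything falls off the work surface, if the arm or the gripper's body presses on something with over 40 N, if the wrist force passes 120 N, or if a joint passes its speed limit or range.

## Working session

There is one attempt and no reset: what is moved stays moved. The work goes in short steps, Python scripts to look and compute and a tool call to move; the robot and the scene stay as the last step left them, time stands still between calls to the robot, and variables do not carry over. Pictures are saved under pics/ and viewed, at most 10 in all, crops included, and the job is handed in when it is done.

Besides the shell and the picture viewer there is one more tool, called after "Call:" as name(argument=value, ...) on one line, values as JSON. play_rows: Moves the arm, as the interface text tells. Its arguments: {"type":"object","properties":{"series":{"type":"array","items":{"type":"array"}},"gripper":{"type":"number"},"force":{"type":"number"}},"required":["series"]}

```bash
mkdir -p pics
cat > h.py <<'E'
import numpy as np,cv2
from bench import get_obs,viewer,ticket
def px2w(name,uv,z):
    c=viewer.calibration(name);P=np.array(c["pose"])
    out=[]
    for u,v in uv:
        d=P[:3,:3]@np.array([(u-c["cx"])/c["fx"],-(v-c["cy"])/c["fy"],-1.])
        o=P[:3,3];out.append(o+d*(z-o[2])/d[2])
    return np.array(out)
def w2px(name,p):
    c=viewer.calibration(name);P=np.linalg.inv(np.array(c["pose"]))
    q=P[:3,:3]@np.array(p)+P[:3,3]
    return c["cx"]+c["fx"]*q[0]/-q[2],c["cy"]-c["fy"]*q[1]/-q[2]
E
python3 - <<'E'
from h import *
for n in("top","scene"):
    cv2.imwrite(f"pics/{n}0.png",viewer.get_image(n)); c=viewer.calibration(n); print({k:np.round(v,3).tolist() for k,v in c.items() if not isinstance(v,str)})
o=get_obs();print(o)
E
```

```text
{'fx': 495.952, 'fy': 495.952, 'cx': 312.292, 'cy': 198.108, 'pose': [[-0.015, 0.992, -0.123, 0.438], [-1.0, -0.017, -0.019, -0.074], [-0.021, 0.123, 0.992, 0.904], [0.0, 0.0, 0.0, 1.0]]}
{'fx': 500.807, 'fy': 500.807, 'cx': 322.232, 'cy': 199.075, 'pose': [[0.651, 0.555, -0.518, 0.081], [-0.759, 0.492, -0.427, -0.447], [0.018, 0.671, 0.741, 0.682], [0.0, 0.0, 0.0, 1.0]]}
{'t': 0.1, 'joint_pos': array([-1.35846958,  0.41788534, -0.01032248,  1.61413539,  0.00469484,
        1.11069918, -0.05299589]), 'joint_velocities': array([ 2.94136422e-04, -1.78090416e-03, -1.17272929e-03, -1.73854037e-03,
        2.50056169e-04,  4.88526232e-05, -3.98866132e-04]), 'effort': array([ 2.09816084e-03, -8.65814352e+01,  6.80364277e-01, -4.35642314e+01,
        1.91792229e-02,  4.85444034e-03, -7.23715829e-06]), 'ee_pos': array([0.15686262, 0.60468017, 0.24773179]), 'tcp_rot': array([[-9.67965542e-01,  2.51082988e-01, -2.05109712e-04],
       [ 2.51083061e-01,  9.67964938e-01, -1.08400111e-03],
       [-7.36352278e-05, -1.10077530e-03, -9.99999391e-01]]), 'ft_force': array([-0.32168544,  0.56832995, -0.13395759]), 'ft_torque': array([-0.05598018, -0.05874712, -0.01506346]), 'grasp_force': 0.0, 'width': 1.0004622518782877}
```

View pics/top0.png

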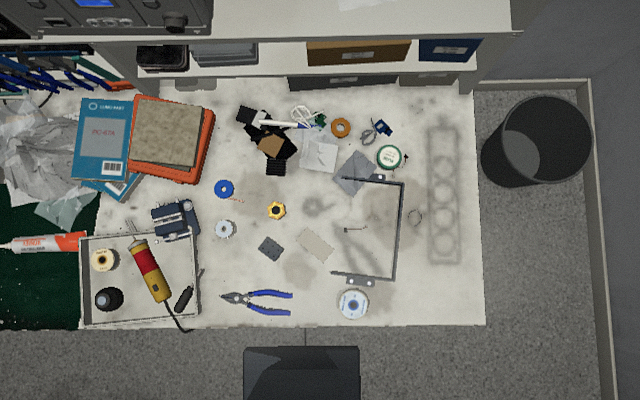

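Run:
```python
import cv2
i=cv2.imread("pics/top0.png")[95:325,200:440]
cv2.imwrite("pics/c0.png",cv2.resize(i,None,fx=2.6,fy=2.6,interpolation=cv2.INTER_CUBIC))
i=cv2.imread("pics/scene0.png");cv2.imwrite("pics/s0.png",cv2.resize(i,(800,500)))
```

```text
(no output)
```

View pics/c0.png

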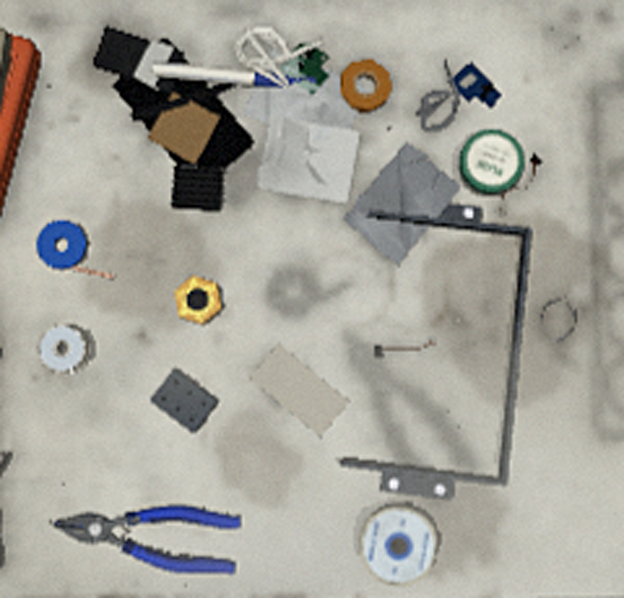

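View pics/s0.png

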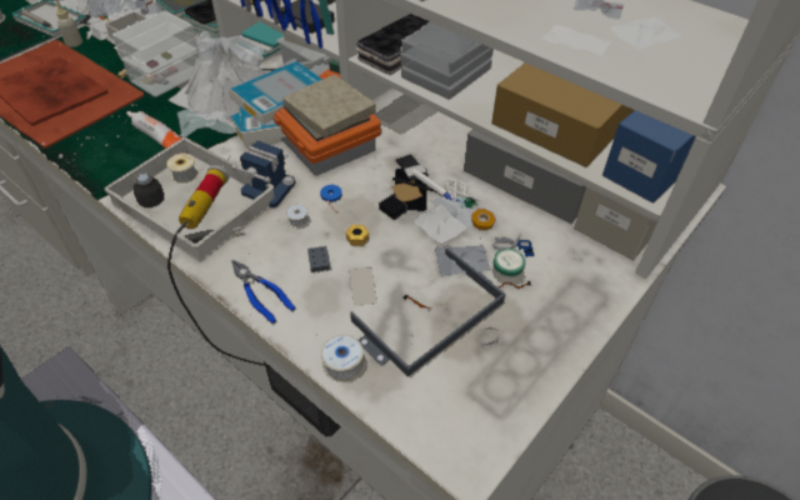

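The crops show these positions (crop px): heat sink (197,187), nut (199,300), can (184,400), fence corners (528,232), (503,482), and open ends (368,214), (342,461). The tub is at (492,161), the big reel at (400,543), the wick reel at (62,245) and the small reel at (66,348).

Run:
```python
from h import *
def f(c,z): return px2w("top",[(200+x/2.6-.3,95+y/2.6-.3) for x,y in c],z).round(3)[:,:2].tolist()
print("sink,",f([(197,187)],.014)); print("sinkcorners",f([(174,166),(222,166),(222,209),(173,209)],.016))
print("nut",f([(199,300)],.015)); print("can",f([(184,400),(176,369),(218,402),(195,431),(152,398)],.012))
print("fence top",f([(528,231),(503,480),(368,214),(342,461)],.02))
print("tub",f([(492,158)],.03),"big",f([(400,540)],.028),"small",f([(64,347)],.02),"wick",f([(62,245),(115,276)],.008))
print("marker",f([(155,70),(310,82)],.006),"cutter",f([(55,522),(240,520),(235,570)],.005))
```

```text
sink, [[0.608, 0.009]]
sinkcorners [[0.623, 0.025], [0.622, -0.009], [0.592, -0.008], [0.592, 0.026]]
nut [[0.528, 0.008]]
can [[0.459, 0.019], [0.481, 0.025], [0.458, -0.004], [0.438, 0.012], [0.461, 0.041]]
fence top [[0.572, -0.22], [0.402, -0.197], [0.586, -0.11], [0.416, -0.089]]
tub [[0.621, -0.196]] big [[0.364, -0.126]] small [[0.497, 0.101]] wick [[0.569, 0.105], [0.547, 0.068]]
marker [[0.695, 0.04], [0.684, -0.071]] cutter [[0.377, 0.109], [0.377, -0.018], [0.343, -0.015]]
```

Call:
play_rows(series=[[[0,0,0],[0,0,10.36]],[[0,0,0],[0,0,10.36]],[[0,0,0],[0,0,10.36]],[[0,0,0],[0,0,10.36]],[[0,0,0],[0,0,10.36]]], gripper=255, force=40)

```text
t: 0.72
ee_pos: [0.1569, 0.6048, 0.2479]
tcp_rot: [[-0.396, 0.918, -0.0], [0.918, 0.396, -0.001], [-0.001, -0.0, -1.0]]
ft_force: [-0.2, 0.2, 0.4]
width: 0.003
grasp_force: 0.0
```

Call:
play_rows(series=[[[0,0,0],[0,0,10.36]],[[0,0,0],[0,0,10.36]],[[0,0,0],[0,0,10.36]],[[-0.05,0.044,0],[0,0,0]],[[-0.05,0.044,0],[0,0,0]]])

```text
t: 1.35
ee_pos: [0.2271, 0.4998, 0.2477]
tcp_rot: [[0.128, 0.992, 0.0], [0.992, -0.128, -0.001], [-0.001, 0.0, -1.0]]
ft_force: [1.6, 0.8, 0.4]
width: -0.002
grasp_force: 0.0
```

Call:
play_rows(series=[[[-0.05,0.044,0],[0,0,0]],[[-0.05,0.044,0],[0,0,0]],[[-0.05,0.044,0],[0,0,0]],[[-0.05,0.044,0],[0,0,0]],[[-0.05,0.044,0],[0,0,0]]])

```text
t: 1.98
ee_pos: [0.4018, 0.2401, 0.2484]
tcp_rot: [[0.129, 0.992, 0.0], [0.992, -0.129, 0.0], [0.0, -0.0, -1.0]]
ft_force: [1.2, 1.1, 1.1]
width: 0.001
grasp_force: 0.0
```

```bash
cat >> h.py <<'E'
C=np.array([.494,-.154]);a=-.13
U=np.array([np.cos(a),np.sin(a)]);V=np.array([-np.sin(a),np.cos(a)])
def fen(p): d=np.array(p)[:2]-C; return np.round([d@U,d@V],4)
def st():
    o=get_obs();R=o["tcp_rot"];print("t",round(o["t"],2),"fence xy",fen(o["ee_pos"]),"z",o["ee_pos"][2].round(4),"w",o["ee_pos"].round(3),"xaxis",np.degrees(np.arctan2(R[1,0],R[0,0])).round(1),"want",round(90+np.degrees(a),1),"zax",R[:,2].round(3),"F",o["ft_force"].round(1),"width",round(o["width"],3))
E
python3 -c "
from h import *;st()"
```

```text
t 1.98 fence xy [-0.1425  0.3788] z 0.2484 w [0.402 0.24  0.248] xaxis 82.6 want 82.6 zax [ 0.  0. -1.] F [1.2 1.1 1.1] width 0.001
```

Call:
play_rows(series=[[[-0.045,0.039,0],[0,0,0]],[[-0.045,0.039,0],[0,0,0]],[[-0.045,0.039,0],[0,0,0]],[[-0.042,0.038,0],[0,0,0]],[[0,0,0.05],[0,0,0]]])

```text
t: 2.6
ee_pos: [0.5351, 0.0426, 0.1999]
tcp_rot: [[0.134, 0.991, 0.006], [0.991, -0.134, -0.0], [0.001, 0.006, -1.0]]
ft_force: [-0.3, 1.7, -1.2]
width: -0.001
grasp_force: 0.0
```

Call:
play_rows(series=[[[0,0,0.05],[0,0,0]],[[0,0,0.05],[0,0,0]],[[0,0,0.015],[0,0,0]],[[0,0,0],[0,0,0]],[[0,0,0],[0,0,0]]])

```text
t: 3.22
ee_pos: [0.5329, 0.0465, 0.085]
tcp_rot: [[0.129, 0.992, 0.002], [0.992, -0.129, 0.001], [0.001, 0.002, -1.0]]
ft_force: [0.2, 0.4, -0.3]
width: -0.002
grasp_force: 0.0
```

```bash
python3 -c "
from h import *;st()
cv2.imwrite('pics/w1.png',np.hstack([cv2.resize(viewer.get_image('wrist'),(400,250)),cv2.resize(viewer.get_image('top')[130:305,160:440],(400,250))]))"
```

```text
t 3.23 fence xy [0.0126 0.2039] z 0.085 w [0.533 0.047 0.085] xaxis 82.6 want 82.6 zax [ 0.002  0.001 -1.   ] F [ 0.2  0.4 -0.3] width -0.002
```

View pics/w1.png

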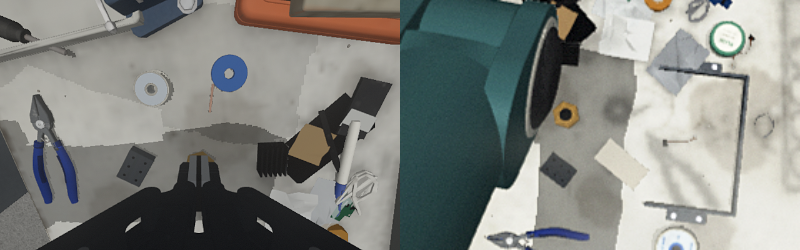

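```bash
cat >> h.py <<'E'
def wpose():
    o=get_obs();T=np.eye(4);T[:3,:3]=o["tcp_rot"];T[:3,3]=o["ee_pos"];return T@np.array(viewer.calibration("wrist")["mount"])
def wr2w(uv,z):
    c=viewer.calibration("wrist");P=wpose();r=[]
    for u,v in uv:
        k=[(u-c["cx"])/c["fx"],-(v-c["cy"])/c["fy"],-1.];d=P[:3,:3]@k;r.append(P[:3,3]+d*(z-P[2,3])/d[2])
    return np.array(r)
def w2wr(p):
    c=viewer.calibration("wrist");q=np.linalg.inv(wpose())@np.append(p,1)
    return c["cx"]+c["fx"]*q[0]/-q[2],c["cy"]-c["fy"]*q[1]/-q[2]
E
python3 - <<'E'
from h import *
c=viewer.calibration("wrist");print({k:np.round(v,3).tolist() for k,v in c.items() if not isinstance(v,str)});print(wpose().round(3))
print("can",wr2w([(218,265)],.012),"small",wr2w([(245,139)],.02),"wick",wr2w([(366,117)],.008),"sink",wr2w([(435,255)],.016))
print("nut expected",w2wr([.528,.008,.015]),"tip",w2wr([.533,.047,.068]))
E
```

```text
{'fx': 329.253, 'fy': 329.253, 'cx': 317.753, 'cy': 201.124, 'mount': [[-0.001, 0.952, 0.307, 0.078], [1.0, 0.0, 0.001, -0.0], [0.001, 0.307, -0.952, -0.126], [0.0, 0.0, 0.0, 1.0]]}
[[ 0.992  0.124  0.038  0.542]
 [-0.129  0.944  0.304  0.124]
 [ 0.002 -0.306  0.952  0.211]
 [ 0.     0.     0.     1.   ]]
can [[0.46152237 0.02373554 0.012     ]] small [[0.49811233 0.10520116 0.02      ]] wick [[0.56973773 0.10747959 0.008     ]] sink [[0.60618296 0.01437758 0.016     ]]
nut expected (np.float64(318.3433503081724), np.float64(276.3513717054883)) tip (np.float64(318.56064005934445), np.float64(262.12435654233707))
```

Call:
play_rows(series=[[[0.004,0,0.03],[0,0,0]],[[0,0,0.03],[0,0,0]],[[0,0,0.004],[0,0,0]],[[0,0,0],[0,0,0]],[[0,0,0],[0,0,0]]])

```text
t: 3.95
ee_pos: [0.5332, 0.0505, 0.0206]
tcp_rot: [[0.129, 0.992, 0.002], [0.992, -0.129, 0.0], [0.001, 0.002, -1.0]]
ft_force: [-0.4, -0.7, 0.7]
width: 0.001
grasp_force: 0.0
```

Call:
play_rows(series=[[[-0.01,0,0],[0,0,0]],[[-0.012,0,0],[0,0,0]],[[-0.014,0,0],[0,0,0]],[[-0.015,0,0],[0,0,0]],[[-0.015,0,0],[0,0,0]]])

```text
t: 4.58
ee_pos: [0.5237, -0.0164, 0.0193]
tcp_rot: [[0.13, 0.992, -0.0], [0.992, -0.13, -0.0], [-0.0, -0.0, -1.0]]
ft_force: [0.3, 0.5, 0.6]
width: 0.002
grasp_force: 0.2
```

```bash
python3 -c "
from h import *;st()
cv2.imwrite('pics/w2.png',np.hstack([cv2.resize(viewer.get_image('wrist'),(400,250)),cv2.resize(viewer.get_image('top')[130:305,160:440],(400,250))]))"
```

```text
t 4.58 fence xy [0.0116 0.1403] z 0.0193 w [ 0.524 -0.016  0.019] xaxis 82.6 want 82.6 zax [-0. -0. -1.] F [0.3 0.5 0.6] width 0.002
```

View pics/w2.png

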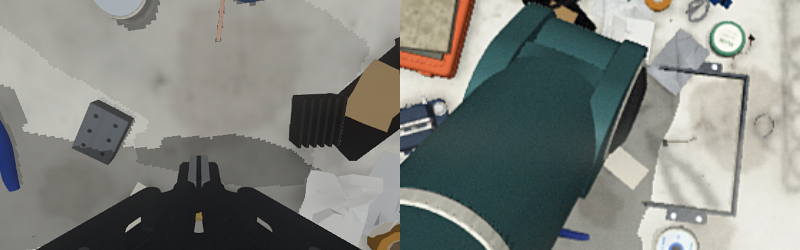

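The wrist view shows the nut centred ahead of the fingers at about (199,215), so it moves with the tool and I'll carry on.

Call:
play_rows(series=[[[-0.015,0,0],[0,0,0]],[[-0.015,0,0],[0,0,0]],[[-0.015,0,0],[0,0,0]],[[-0.015,0,0],[0,0,0]],[[-0.015,0,0],[0,0,0]]])

```text
t: 5.3
ee_pos: [0.5141, -0.0906, 0.0194]
tcp_rot: [[0.129, 0.992, 0.0], [0.992, -0.129, -0.0], [-0.0, 0.0, -1.0]]
ft_force: [0.1, 0.0, -0.8]
width: -0.001
grasp_force: 0.1
```

Call:
play_rows(series=[[[-0.015,0,0],[0,0,0]],[[-0.014,0,0],[0,0,0]],[[-0.01,0,0],[0,0,0]],[[-0.006,0,0],[0,0,0]],[[0,0,0],[0,0,0]]])

```text
t: 5.92
ee_pos: [0.5084, -0.1343, 0.0193]
tcp_rot: [[0.129, 0.992, 0.0], [0.992, -0.129, -0.0], [-0.0, 0.0, -1.0]]
ft_force: [-0.3, 0.7, -0.3]
width: -0.002
grasp_force: 0.0
```

Call:
play_rows(series=[[[0.015,0,0],[0,0,0]],[[0.015,0,-0.02],[0,0,0]],[[0.04,-0.01,-0.04],[0,0,0]],[[0.05,-0.03,-0.02],[0,0,0]],[[0.05,-0.03,0],[0,0,0]]])

```text
t: 6.55
ee_pos: [0.4607, 0.0467, 0.1005]
tcp_rot: [[0.128, 0.992, 0.002], [0.992, -0.128, 0.001], [0.002, 0.002, -1.0]]
ft_force: [0.8, 1.3, -0.8]
width: 0.001
grasp_force: 0.0
```

```bash
python3 -c "
from h import *;st()
cv2.imwrite('pics/w3.png',np.hstack([cv2.resize(viewer.get_image('wrist'),(400,250)),cv2.resize(viewer.get_image('top')[130:305,160:440],(400,250))]))"
```

```text
t 6.55 fence xy [-0.059   0.1947] z 0.1005 w [0.461 0.047 0.101] xaxis 82.7 want 82.6 zax [ 0.002  0.001 -1.   ] F [ 0.8  1.3 -0.8] width 0.001
```

View pics/w3.png

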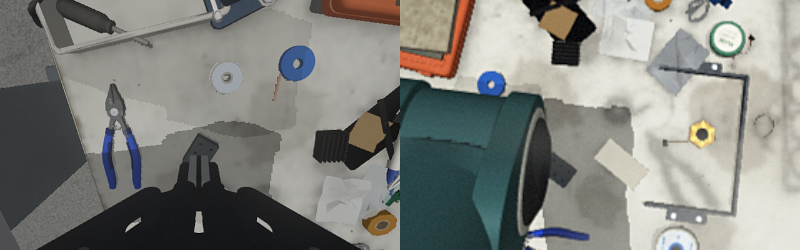

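The nut sits in the fence centre at about (702,133). The can's long axis is skewed about 31° from the push line. I'll nudge it with the finger's back towards +x of the fence to square it up and clear the side wall.

Call:
play_rows(series=[[[-0.015,-0.022,0],[0,0,0]],[[-0.015,-0.021,0],[0,0,0]],[[0,0,0],[0,0,0]],[[0,0,0.04],[0,0,0]],[[0,0,0.03],[0,0,0]]])

```text
t: 7.28
ee_pos: [0.415, 0.0206, 0.0282]
tcp_rot: [[0.128, 0.992, 0.001], [0.992, -0.128, 0.0], [0.0, 0.001, -1.0]]
ft_force: [0.3, 0.2, 0.7]
width: 0.0
grasp_force: 0.0
```

Call:
play_rows(series=[[[0,0,0.01],[0,0,0]],[[0,0,0],[0,0,0]],[[0,0.007,0],[0,0,0]],[[0,0.007,0],[0,0,0]],[[0,0.006,0],[0,0,0]]])

```text
t: 7.9
ee_pos: [0.4352, 0.0168, 0.0198]
tcp_rot: [[0.129, 0.992, 0.001], [0.992, -0.129, 0.0], [0.0, 0.001, -1.0]]
ft_force: [-1.9, -0.5, 1.7]
width: -0.0
grasp_force: 1.1
```

Call:
play_rows(series=[[[0,0.006,0],[0,0,0]],[[0,0,0],[0,0,0]],[[0,-0.02,0],[0,0,0]],[[0,-0.005,-0.04],[0,0,0]],[[0.04,0,-0.05],[0,0,0]]])

```text
t: 8.52
ee_pos: [0.4195, 0.0551, 0.107]
tcp_rot: [[0.133, 0.991, -0.002], [0.991, -0.133, -0.001], [-0.001, -0.002, -1.0]]
ft_force: [1.4, 1.1, 0.7]
width: 0.002
grasp_force: 0.0
```

Call:
play_rows(series=[[[0.06,-0.05,0],[0,0,0]],[[0.06,-0.05,0],[0,0,0]],[[0.06,-0.04,0],[0,0,0]],[[0.02,0,0],[0,0,0]],[[0,0,0],[0,0,0]]])

```text
t: 9.15
ee_pos: [0.3286, 0.2391, 0.1064]
tcp_rot: [[0.127, 0.992, 0.001], [0.992, -0.127, 0.0], [0.0, 0.001, -1.0]]
ft_force: [-0.4, -0.0, -0.5]
width: 0.0
grasp_force: 0.0
```

```bash
python3 -c "
from h import *;st()
i=viewer.get_image('top');cv2.imwrite('pics/t4full.png',i)
cv2.imwrite('pics/t4.png',cv2.resize(i[150:310,200:420],None,fx=3.5,fy=3.5,interpolation=cv2.INTER_CUBIC))"
```

```text
t 9.15 fence xy [-0.2149  0.3684] z 0.1064 w [0.329 0.239 0.106] xaxis 82.7 want 82.6 zax [ 0.001  0.    -1.   ] F [-0.4 -0.  -0.5] width 0.0
```

View pics/t4.png

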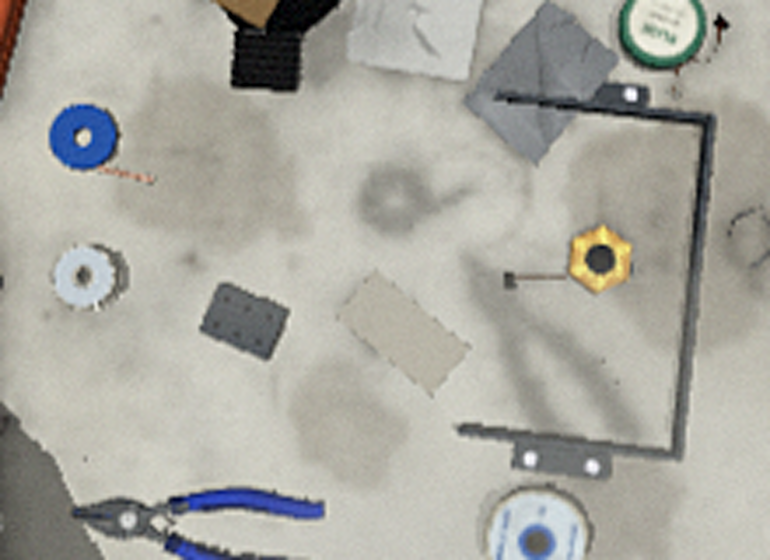

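The can is now less skewed, with corners at (222,283), (289,317), (268,360) and (200,327). The nut is at (600,258), well inside. The sink is at (265,60).

Run:
```python
from h import *
f=lambda c,z:[fen(p).tolist() for p in px2w("top",[(200+x/3.5-.35,150+y/3.5-.35) for x,y in c],z)]
print("can",f([(245,321),(222,283),(289,317),(268,360),(200,327)],.012)); print("nut",f([(600,258)],.015))
print("sink",f([(233,32),(300,32),(300,90),(233,90)],.016)); print("fence",f([(708,118),(680,456),(497,97),(460,429)],.02))
```

```text
can [[-0.0442, 0.1703], [-0.0263, 0.1845], [-0.0396, 0.1481], [-0.0626, 0.1561], [-0.0499, 0.1929]]
nut [[0.0084, -0.0068]]
sink [[0.1041, 0.195], [0.108, 0.1602], [0.0775, 0.1564], [0.0737, 0.1911]]
fence [[0.0858, -0.0541], [-0.0864, -0.0561], [0.0846, 0.0546], [-0.0858, 0.0548]]
```

Call:
play_rows(series=[[[-0.052,0.057,0],[0,0,0]],[[-0.052,0.057,0],[0,0,0]],[[-0.051,0.058,0],[0,0,0]],[[0,0,0.02],[0,0,0]],[[0,0,0.02],[0,0,0]]])

```text
t: 9.82
ee_pos: [0.4508, 0.0929, 0.0658]
tcp_rot: [[0.133, 0.991, 0.0], [0.991, -0.133, -0.001], [-0.0, 0.0, -1.0]]
ft_force: [-0.0, 0.6, 0.4]
width: -0.003
grasp_force: 0.0
```

Call:
play_rows(series=[[[0,0,0.04],[0,0,0]],[[0,0,0.007],[0,0,0]],[[-0.008,0,0],[0,0,0]],[[-0.01,0,0],[0,0,0]],[[-0.01,0,0],[0,0,0]]])

```text
t: 10.45
ee_pos: [0.4471, 0.0671, 0.0203]
tcp_rot: [[0.129, 0.992, 0.001], [0.992, -0.129, 0.001], [0.001, 0.001, -1.0]]
ft_force: [-0.3, 0.6, -0.9]
width: 0.001
grasp_force: 0.0
```

```bash
python3 -c "
from h import *;st()"
```

```text
t 10.45 fence xy [-0.0752  0.2131] z 0.0203 w [0.447 0.067 0.02 ] xaxis 82.6 want 82.6 zax [ 0.001  0.001 -1.   ] F [-0.3  0.6 -0.9] width 0.001
```

Call:
play_rows(series=[[[0,0.016,0],[0,0,0]],[[0,0.016,0],[0,0,0]],[[0,0,0],[0,0,0]],[[-0.01,0,0],[0,0,0]],[[-0.012,0,0],[0,0,0]]])

```text
t: 11.08
ee_pos: [0.4751, 0.0412, 0.0193]
tcp_rot: [[0.129, 0.992, -0.0], [0.992, -0.129, -0.0], [-0.0, -0.0, -1.0]]
ft_force: [-0.2, -0.4, 0.4]
width: -0.001
grasp_force: 0.0
```

Call:
play_rows(series=[[[-0.013,0,0],[0,0,0]],[[-0.013,0,0],[0,0,0]],[[-0.013,0,0],[0,0,0]],[[-0.013,0,0],[0,0,0]],[[-0.013,0,0],[0,0,0]]])

```text
t: 11.7
ee_pos: [0.4672, -0.0234, 0.0194]
tcp_rot: [[0.129, 0.992, 0.0], [0.992, -0.129, 0.0], [0.0, 0.0, -1.0]]
ft_force: [-0.2, 0.8, -0.4]
width: 0.001
grasp_force: 0.2
```

```bash
python3 -c "
from h import *;st()
cv2.imwrite('pics/w5.png',np.hstack([cv2.resize(viewer.get_image('wrist'),(400,250)),cv2.resize(viewer.get_image('top')[130:305,160:440],(400,250))]))"
```

```text
t 11.7 fence xy [-0.0435  0.126 ] z 0.0194 w [ 0.467 -0.023  0.019] xaxis 82.6 want 82.6 zax [ 0.  0. -1.] F [-0.2  0.8 -0.4] width 0.001
```

View pics/w5.png

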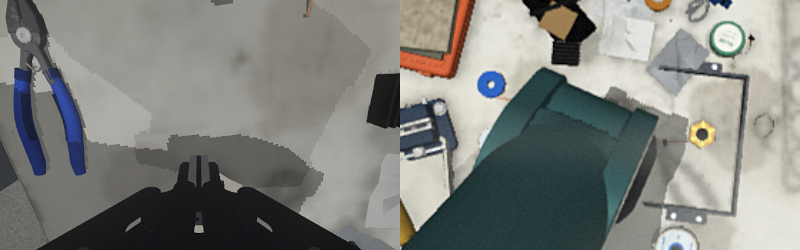

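The can is hidden under the hand and has not appeared on either side, so it is still ahead of the tool. I'll carry on.

Call:
play_rows(series=[[[-0.013,0,0],[0,0,0]],[[-0.013,0,0],[0,0,0]],[[-0.013,0,0],[0,0,0]],[[-0.013,0,0],[0,0,0]],[[-0.013,0,0],[0,0,0]]])

```text
t: 12.42
ee_pos: [0.4587, -0.088, 0.0194]
tcp_rot: [[0.129, 0.992, 0.0], [0.992, -0.129, 0.0], [0.0, 0.0, -1.0]]
ft_force: [-0.2, 0.4, -0.2]
width: 0.003
grasp_force: 0.1
```

Call:
play_rows(series=[[[-0.013,0,0],[0,0,0]],[[-0.011,0,0],[0,0,0]],[[-0.008,0,0],[0,0,0]],[[-0.004,0,0],[0,0,0]],[[0,0,0],[0,0,0]]])

```text
t: 13.05
ee_pos: [0.4542, -0.1228, 0.0193]
tcp_rot: [[0.129, 0.992, 0.0], [0.992, -0.129, 0.0], [0.0, 0.0, -1.0]]
ft_force: [0.6, 0.3, -0.4]
width: 0.003
grasp_force: 0.0
```

Call:
play_rows(series=[[[0.015,0,0],[0,0,0]],[[0.015,0,-0.02],[0,0,0]],[[0.04,0,-0.04],[0,0,0]],[[0.045,0.02,-0.02],[0,0,0]],[[0.045,0.02,0],[0,0,0]]])

```text
t: 13.68
ee_pos: [0.5157, 0.0342, 0.1011]
tcp_rot: [[0.127, 0.992, 0.003], [0.992, -0.127, 0.001], [0.002, 0.003, -1.0]]
ft_force: [1.1, 0.4, -0.3]
width: -0.001
grasp_force: 0.0
```

Run:
```python
from h import *
st()
i=viewer.get_image('top');cv2.imwrite('pics/t6full.png',i)
g=cv2.cvtColor(i,cv2.COLOR_BGR2GRAY)
m=((g<85)*255).astype(np.uint8)
n,l,s,c=cv2.connectedComponentsWithStats(m)
for k in range(1,n):
    if s[k,4]>60 and 270<c[k][0]<420 and 150<c[k][1]<300: 
        p=px2w("top",[c[k]],.012)[0]; print(s[k].tolist(),c[k].round(1),fen(p))
```

```text
t 13.68 fence xy [-0.0029  0.1895] z 0.1011 w [0.516 0.034 0.101] xaxis 82.7 want 82.6 zax [ 0.003  0.001 -1.   ] F [ 1.1  0.4 -0.3] width -0.001
[354, 179, 49, 48, 136] [390.3 193.6] [ 0.0661 -0.0361]
[248, 289, 44, 9, 196] [272.2 293.1] [-0.1344  0.1543]
```

Run:
```python
from h import *
i=cv2.imread('pics/t6full.png');g=cv2.cvtColor(i,cv2.COLOR_BGR2GRAY).astype(int)
b=cv2.cvtColor(cv2.imread('pics/t4full.png'),cv2.COLOR_BGR2GRAY).astype(int)
m=((b-g>25)*255).astype(np.uint8)
m=cv2.morphologyEx(m,cv2.MORPH_OPEN,np.ones((3,3)))
n,l,s,c=cv2.connectedComponentsWithStats(m)
for k in range(1,n):
    if s[k,4]>60: 
        p=px2w("top",[c[k]],.012)[0]; print(s[k].tolist(),c[k].round(1),fen(p),g[l==k].mean())
```

```text
[152, 127, 47, 39, 1265] [177.7 147. ] [0.1087 0.3612] 65.01343873517787
[90, 137, 244, 263, 30770] [217.1 257.1] [-0.0829  0.2606] 81.10211244718882
[145, 164, 51, 18, 406] [172.2 172.6] [0.0602 0.3641] 68.82758620689656
[168, 233, 18, 7, 82] [175.2 235.7] [-0.0537  0.3415] 68.47560975609755
[360, 241, 20, 17, 189] [371.4 247.7] [-0.0345 -0.0121] 137.14814814814815
[29, 310, 30, 20, 204] [ 39.7 317.1] [-0.2246  0.5611] 31.073529411764707
```

Run:
```python
from h import *
for z in (0,.05,.1,.15,.2,.25,.3):
    print(z,[(p.round(3).tolist(),(np.array(w2px("scene",p))*1.25).round().tolist()) for p in px2w("top",[(200,75),(477,72)],z)])
```

```text
0 [([0.791, 0.154, 0.0], [399.0, 121.0]), ([0.785, -0.371, 0.0], [672.0, 269.0])]
0.05 [([0.771, 0.141, 0.05], [398.0, 105.0]), ([0.765, -0.354, 0.05], [667.0, 248.0])]
0.1 [([0.752, 0.128, 0.1], [396.0, 87.0]), ([0.746, -0.338, 0.1], [661.0, 224.0])]
0.15 [([0.732, 0.116, 0.15], [394.0, 68.0]), ([0.727, -0.322, 0.15], [655.0, 198.0])]
0.2 [([0.713, 0.103, 0.2], [392.0, 46.0]), ([0.708, -0.305, 0.2], [649.0, 169.0])]
0.25 [([0.693, 0.09, 0.25], [390.0, 22.0]), ([0.689, -0.289, 0.25], [641.0, 137.0])]
0.3 [([0.674, 0.078, 0.3], [388.0, -5.0]), ([0.67, -0.272, 0.3], [633.0, 101.0])]
```

Call:
play_rows(series=[[[0.009,0.036,0],[0,0,0]],[[0.008,0.036,0],[0,0,0]],[[0.008,0.035,0],[0,0,0]],[[0,0,0],[0,0,10]],[[0,0,0],[0,0,10]]])

```text
t: 14.35
ee_pos: [0.6236, 0.0434, 0.0989]
tcp_rot: [[0.464, 0.886, -0.001], [0.886, -0.464, 0.0], [-0.0, -0.001, -1.0]]
ft_force: [-0.4, 0.4, 0.2]
width: 0.002
grasp_force: 0.0
```

Call:
play_rows(series=[[[0,0,0.02],[0,0,0]],[[0,0,0],[0,0,0]],[[0,0,0],[0,0,0]]])

```text
t: 14.72
ee_pos: [0.6237, 0.042, 0.0793]
tcp_rot: [[0.459, 0.889, -0.0], [0.889, -0.459, 0.0], [-0.0, -0.0, -1.0]]
ft_force: [-0.1, -0.2, 0.1]
width: -0.002
grasp_force: 0.0
```

Run:
```python
from h import *
st(); p=wpose()
i=viewer.get_image('wrist')
for f in [(.1041,.195),(.0737,.1911),(.108,.1602),(.0775,.1564)]:
    w=C+f[0]*U+f[1]*V; u,v=w2wr([*w,.016]); print(round(u),round(v)); cv2.circle(i,(int(u),int(v)),3,(0,0,255),1)
u,v=w2wr(get_obs()["ee_pos"]*[1,1,0]);cv2.circle(i,(int(u),int(v)),3,(0,255,0),1)
cv2.imwrite('pics/w7.png',i)
```

```text
t 14.72 fence xy [0.1032 0.2112] z 0.0793 w [0.624 0.042 0.079] xaxis 62.7 want 82.6 zax [-0.  0. -1.] F [-0.1 -0.2  0.1] width -0.002
327 248
285 268
350 291
309 309
```

View pics/w7.png

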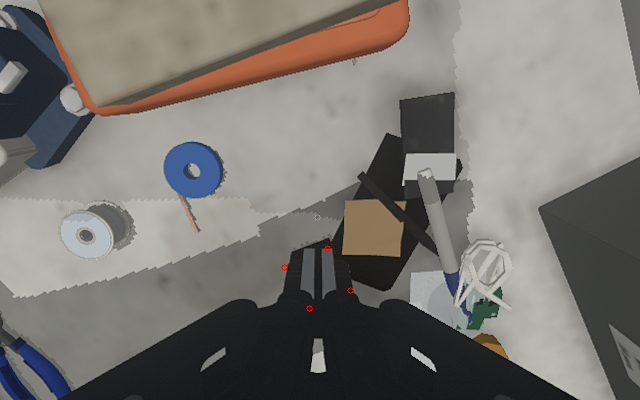

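Call:
play_rows(series=[[[0.008,0,0.02],[0,0,0]],[[0,0,0.03],[0,0,0]],[[0,0,0.01],[0,0,0]],[[0,0,0],[0,0,0]],[[-0.006,0,0],[0,0,0]]])

```text
t: 15.4
ee_pos: [0.6251, 0.0437, 0.0197]
tcp_rot: [[0.46, 0.888, 0.001], [0.888, -0.46, 0.0], [0.0, 0.0, -1.0]]
ft_force: [-0.4, -0.0, -0.5]
width: -0.002
grasp_force: 0.0
```

Call:
play_rows(series=[[[-0.01,0,0],[0,0,0]],[[-0.012,0,0],[0,0,0]],[[-0.013,0,0],[0,0,0]],[[-0.013,0,0],[0,0,0]],[[-0.013,0,0],[0,0,0]]])

```text
t: 16.02
ee_pos: [0.5963, -0.0115, 0.0194]
tcp_rot: [[0.461, 0.888, 0.0], [0.888, -0.461, 0.0], [0.0, 0.0, -1.0]]
ft_force: [0.5, 0.1, 0.1]
width: 0.003
grasp_force: 0.1
```

Run:
```python
from h import *
st()
i=viewer.get_image('top');cv2.imwrite('pics/t8full.png',i)
for f in [(.0,-.0268),(.012,-.0268),(-.012,-.0268)]:
    o=get_obs();w=o["ee_pos"]+o["tcp_rot"]@np.array([f[1],f[0],0]);u,v=w2px("top",[w[0],w[1],.016]);print(round(u),round(v),i[int(round(v)),int(round(u))])
g=cv2.cvtColor(i,cv2.COLOR_BGR2GRAY).astype(int);b=cv2.cvtColor(cv2.imread('pics/t4full.png'),cv2.COLOR_BGR2GRAY).astype(int)
m=(((b-g)>25)*255).astype(np.uint8)[165:270:3,270:420:3]
for r,row in zip(range(165,270,3),m): print(r,''.join('#' if x else '.' for x in row))
```

```text
t 16.02 fence xy [0.0829 0.1546] z 0.0194 w [ 0.596 -0.011  0.019] xaxis 62.6 want 82.6 zax [ 0.  0. -1.] F [0.5 0.1 0.1] width 0.003
301 179 [33 34 31]
304 174 [20 19 19]
298 185 [21 15 17]
165 .......###.####.......###.........................
168 ......########........##..........................
171 ......###########.....#...........................
174 ......###.############............................
177 #####################...#.........................
180 #####################.............................
183 ######################............................
186 ########################..........................
189 #######################...........................
192 ######################............................
195 ######################............................
198 #####################.............................
201 #####################.............................
204 #####.###############.............................
207 ####################..............................
210 ####################..............................
213 ####################.....
[... 315 characters left out ...]
#....###................................
234 ..########......##................................
237 ....######.......#................................
240 .....####.........................................
243 ....######.....................######.............
246 ....#######.....................#####.............
249 ...#########.................#...####.............
252 #..###########...............#.....##.............
255 ###############..............##....##.............
258 ################..................................
261 ###############...................................
264 ###############...................................
267 ##############....................................
```

Call:
play_rows(series=[[[-0.013,0,0],[0,0,0]],[[-0.013,0,0],[0,0,0]],[[-0.013,0,0],[0,0,0]],[[-0.013,0,0],[0,0,0]],[[-0.013,0,0],[0,0,-2]]])

```text
t: 16.7
ee_pos: [0.5663, -0.0691, 0.0193]
tcp_rot: [[0.429, 0.903, 0.0], [0.903, -0.429, -0.0], [-0.0, 0.0, -1.0]]
ft_force: [0.0, -0.5, 0.8]
width: 0.001
grasp_force: 0.1
```

Run:
```python
from h import *
st()
i=viewer.get_image('top');cv2.imwrite('pics/t9full.png',i)
o=get_obs();u,v=w2px("top",o["ee_pos"]+o["tcp_rot"]@np.array([-.028,0,0.005]));print("exp",u,v)
g=cv2.cvtColor(i,cv2.COLOR_BGR2GRAY)
for r in range(180,216,2): print(r,' '.join('%3d'%x for x in g[r,290:350:2]))
```

```text
t 16.7 fence xy [0.0607 0.0936] z 0.0193 w [ 0.566 -0.069  0.019] xaxis 64.6 want 82.6 zax [ 0. -0. -1.] F [ 0.  -0.5  0.8] width 0.001
exp 333.8214016081338 195.1767668116757
180  65  69  66  66  62  67  66  68  66  67  64  63  60  69  61  61  61  59  62  61  65  55  61  61 109 105 104  98 100 108
182  71  66  70  64  67  74  67  64  62  63  67  61  65  61  65  63  57  59  59  63  56  59  52  62 118 107 107 103 101  96
184  64  63  69  68  67  63  67  64  65  64  64  67  65  66  63  65  60  57  59  63  63  52  53  58 122 114 110 108 101  60
186  65  67  67  65  66  66  65  63  63  60  66  63  62  64  62  60  58  57  61  59  56  57  58  59 127 124 118 117  92  70
188  56  69  63  65  68  65  67  65  66  71  62  64  67  60  63  59  53  56  62  61  54  60  49  57 128 127 127 121  35 160
190  63  69  67  65  63  67  63  67  67  60  63  64  64  54  63  59  64  60  56  57  50  54  53  61 133 124 126  95  72 141
192  67  68  64  66  65  65  63  61  64  58  59  59  60  60  67  58  60  58  65  51  54  54  54  64 127 119 126  36 157  26
194  65  64  70  63  67  63  60  62  64  60  62  61  53 
[... 607 characters left out ...]
  60  53  65  65  55  55  55  49  54  53  55  48  54 103  27 142  56  97 151 134
206  70  66  70  66  66  63  61  61  63  62  62  59  62  61  54  51  57  52  52  58  45  48  59  70  61 130 160 161 153 148
208  63  63  68  60  70  65  55  57  61  65  58  63  58  52  59  55  57  57  47  53  49  49  91  30  93 152 158 158 154 149
210  62  70  63  63  67  62  71  62  64  62  59  54  59  54  60  55  53  57  46  55  47  46  57  35 102 160 156 160 153 153
212  62  68  64  67  66  68  63  64  58  61  63  61  56  57  51  55  52  53  46  50  41  56  40 140 163 156 158 156 156 147
214  65  68  64  66  64  66  63  59  63  58  63  63  59  61  57  56  56  57  49  53  47  52  68 168 159 160 156 156 149 145
```

Run:
```python
from h import *
i=cv2.imread('pics/t9full.png');g=cv2.cvtColor(i,cv2.COLOR_BGR2GRAY)
for r in range(176,216,2): print(r,' '.join('%3d'%x for x in g[r,334:376:2]))
for f in [(.085,.055),(.05,.06)]: print(w2px("top",[*(C+f[0]*U+f[1]*V),.016]))
```

```text
176  62  73 103  99  99  96  96  96  98  68 119  86  45  39  40  21 140 185  30  51  50
178  55  62 107  96 101  99 101  90  91  37 180  26  33  36  37  72 161 125  60  51  55
180  61  61 109 105 104  98 100 108  63 150  53  27  40  34  27  25  42  55  53  63  57
182  52  62 118 107 107 103 101  96  62 153  25  34  34  33  81 183 109  99  98  70  71
184  53  58 122 114 110 108 101  60 166  37  30  39  38  20 190 118 143 143 146 147 153
186  58  59 127 124 118 117  92  70 150  27  31  37  31  83 123 129 140 146 144 149 145
188  49  57 128 127 127 121  35 160  30  34  42  30  48 162 140 139 141 144 138 134 130
190  53  61 133 124 126  95  72 141  26  34  33  22  94 145 147 143 138 133 122 126 125
192  54  64 127 119 126  36 157  26  28  33  33  30 156 150 154 140 136 125 128 121 121
194  45  64 127 119  74  69 132  25  23  33  20 113 145 154 145 139 130 121 119 122 113
196  46  69 114 118  31 143  11  28  31  23  66 151 148 150 139 135 123 127 119 121 183
198  54  86 114  72  83 119  30  26  18  61 157 151 153 147 139 132 128 132 128 131 222
200  44  95 104  28 160  14  23  26  92 152 154 154 152 152 138 132 130 127 125 226 220
202  39 106  69  81 119  18  53 122 131 146 155 152 157 151 143 132 135 130 182 216 217
204  54 103  27 142  56  97 151 134 127 144 151 151 149 147 138 134 129 133 216 202 211
206  59  70  61 130 160 161 153 148 138 145 159 154 148 139 143 130 189 221 204 196 205
208  91  30  93 152 158 158 154 149 142 156 157 159 152 152 136 133 219 216 209 200 213
210  57  35 102 160 156 160 153 153 143 149 153 155 157 156 134 184 215 214 201 196 205
212  40 140 163 156 158 156 156 147 153 154 157 158 155 151 156 215 207 208 192 181 195
214  68 168 159 160 156 156 149 145 159 159 155 157 159 146 243 219 209 194 152 211 181
(np.float64(341.3591092515022), np.float64(177.4879795927706))
(np.float64(336.5049712919984), np.float64(196.22063826108874))
```

Call:
play_rows(series=[[[-0.012,0,0],[0,0,-3]],[[-0.012,0,0],[0,0,-3]],[[-0.012,0,0],[0,0,-3]],[[-0.012,0,0],[0,0,-3]],[[-0.01,0,0],[0,0,0]]])

```text
t: 17.38
ee_pos: [0.5472, -0.1234, 0.0194]
tcp_rot: [[0.233, 0.973, 0.0], [0.973, -0.233, 0.0], [0.0, 0.0, -1.0]]
ft_force: [0.4, 0.1, -0.3]
width: 0.005
grasp_force: 0.0
```

Call:
play_rows(series=[[[-0.008,0,0],[0,0,0]],[[-0.004,0,0],[0,0,0]],[[0,0,0],[0,0,0]],[[0.015,0,0],[0,0,0]],[[0.015,0,-0.03],[0,0,0]]])

```text
t: 18.0
ee_pos: [0.5508, -0.1034, 0.0482]
tcp_rot: [[0.231, 0.973, -0.003], [0.973, -0.231, 0.001], [-0.0, -0.003, -1.0]]
ft_force: [0.1, 0.1, 1.0]
width: -0.001
grasp_force: 0.0
```

Call:
play_rows(series=[[[0.05,0,-0.04],[0,0,0]],[[0.06,-0.03,-0.04],[0,0,0]],[[0.06,-0.03,0],[0,0,0]],[[0.06,-0.03,0],[0,0,0]],[[0,0,0],[0,0,0]]])

```text
t: 18.62
ee_pos: [0.5206, 0.123, 0.1202]
tcp_rot: [[0.223, 0.975, -0.001], [0.975, -0.223, 0.002], [0.002, -0.001, -1.0]]
ft_force: [-0.1, -1.8, -0.7]
width: -0.002
grasp_force: 0.0
```

Run:
```python
from h import *
st()
i=viewer.get_image('top');cv2.imwrite('pics/t10full.png',i)
g=cv2.cvtColor(i,cv2.COLOR_BGR2GRAY).astype(int);b=cv2.cvtColor(cv2.imread('pics/t4full.png'),cv2.COLOR_BGR2GRAY).astype(int)
for nm,d in(("darker",b-g>20),):
    for r in range(172,284,2): print(r,''.join('#' if x else '.' for x in d[r,320:412]), '|' if r%10 else '')
```

```text
t 18.62 fence xy [-0.0095  0.2781] z 0.1202 w [0.521 0.123 0.12 ] xaxis 77.1 want 82.6 zax [-0.001  0.002 -1.   ] F [-0.1 -1.8 -0.7] width -0.002
172 ............................................................................................ |
174 ............................................................................................ |
176 ............................................................................................ |
178 ............................................................................................ |
180 ............................................................................................ 
182 ............................................................................................ |
184 ............................................................................................ |
186 ............................................................................................ |
188 ............................................................................................ |
190 ............................................................
[... 3878 characters left out ...]
....... |
270 ............................................................................................ 
272 ............................................................................................ |
274 ............................................................................................ |
276 ............................................................................................ |
278 ............................................................................................ |
280 ............................................................................................ 
282 ............................................................................................ |
```

The heat sink slipped sideways off the tool and now lies in the mouth at px (340,215). The can at (368,250) and the nut are fine. I'll measure it exactly, then nudge it to +x with the finger's back.

Run:
```python
from h import *
print([fen(p).tolist() for p in px2w("top",[(340,215),(333,204),(350,208),(346,226),(330,222)],.015)])
print([fen(p).tolist() for p in px2w("top",[(368.5,250)],.012)])
```

```text
[[0.017, 0.05], [0.0354, 0.0647], [0.0316, 0.0335], [-0.0014, 0.0372], [0.0025, 0.0665]]
[[-0.0393, -0.0073]]
```

Call:
play_rows(series=[[[0,0,0],[0,0,-5.5]],[[-0.045,-0.004,0],[0,0,0]],[[-0.045,-0.004,0],[0,0,0]],[[-0.045,-0.004,0],[0,0,0]],[[-0.045,-0.004,0],[0,0,0]]])

```text
t: 19.3
ee_pos: [0.4811, -0.0618, 0.1205]
tcp_rot: [[0.139, 0.99, 0.0], [0.99, -0.139, -0.0], [-0.0, 0.0, -1.0]]
ft_force: [0.1, 1.0, -1.4]
width: -0.004
grasp_force: 0.0
```

```bash
python3 -c "
from h import *
st()"
```

```text
t 19.3 fence xy [-0.0247  0.0897] z 0.1205 w [ 0.481 -0.062  0.121] xaxis 82.0 want 82.6 zax [ 0. -0. -1.] F [ 0.1  1.  -1.4] width -0.004
```

Call:
play_rows(series=[[[-0.039,0,0],[0,0,-0.6]],[[0,0,0.04],[0,0,0]],[[0,0,0.04],[0,0,0]],[[0,0,0.021],[0,0,0]],[[0,0,0],[0,0,0]]])

```text
t: 19.92
ee_pos: [0.4756, -0.0994, 0.0185]
tcp_rot: [[0.129, 0.992, -0.002], [0.992, -0.129, -0.0], [-0.0, -0.001, -1.0]]
ft_force: [-0.4, 0.2, 1.2]
width: -0.003
grasp_force: 0.0
```

Call:
play_rows(series=[[[0,0.009,0],[0,0,0]],[[0,0.01,0],[0,0,0]],[[0,0.01,0],[0,0,0]],[[0,0.01,0],[0,0,0]],[[0,0.005,0],[0,0,0]]])

```text
t: 20.55
ee_pos: [0.5206, -0.1041, 0.0194]
tcp_rot: [[0.127, 0.992, 0.0], [0.992, -0.127, -0.0], [-0.0, 0.0, -1.0]]
ft_force: [0.0, -0.5, 0.7]
width: -0.001
grasp_force: 0.1
```

Call:
play_rows(series=[[[0,0,0],[0,0,0]],[[0.01,-0.015,0],[0,0,0]],[[0.03,0,-0.04],[0,0,0]],[[0.06,0,-0.04],[0,0,0]],[[0.06,-0.03,0],[0,0,0]]])

```text
t: 21.18
ee_pos: [0.4978, 0.0495, 0.0963]
tcp_rot: [[0.128, 0.992, 0.005], [0.992, -0.128, 0.001], [0.002, 0.005, -1.0]]
ft_force: [0.8, 0.9, -1.0]
width: 0.004
grasp_force: 0.0
```

Call:
play_rows(series=[[[0.06,-0.03,0],[0,0,0]],[[0.03,0,0],[0,0,0]],[[0,0,0],[0,0,0]]])

```text
t: 21.55
ee_pos: [0.4789, 0.1392, 0.0941]
tcp_rot: [[0.123, 0.992, 0.0], [0.992, -0.123, 0.001], [0.001, 0.0, -1.0]]
ft_force: [-0.4, -1.7, 0.2]
width: 0.001
grasp_force: 0.0
```

```bash
cat >> h.py <<'E'
def find(fn):
    st();i=viewer.get_image('top');cv2.imwrite(fn,i)
    g=cv2.cvtColor(i,cv2.COLOR_BGR2GRAY).astype(int);b=cv2.cvtColor(cv2.imread('pics/t4full.png'),cv2.COLOR_BGR2GRAY).astype(int)
    m=((b-g>20)*255).astype(np.uint8);m=cv2.morphologyEx(m,cv2.MORPH_CLOSE,np.ones((3,3)))
    cs,_=cv2.findContours(m,cv2.RETR_EXTERNAL,cv2.CHAIN_APPROX_NONE)
    for c in cs:
        if cv2.contourArea(c)>60:
            r=cv2.minAreaRect(c); 
            if r[0][0]>290: print(cv2.contourArea(c),np.round(r[0],1),"centre",fen(px2w("top",[r[0]],.014)[0]),"corners",[fen(p).tolist() for p in px2w("top",cv2.boxPoints(r),.014)])
E
python3 -c "
from h import *
find('pics/t11full.png')"
```

```text
t 21.55 fence xy [-0.053   0.2887] z 0.0941 w [0.479 0.139 0.094] xaxis 82.9 want 82.6 zax [ 0.     0.001 -1.   ] F [-0.4 -1.7  0.2] width 0.001
310.5 [367.8 249.1] centre [-0.0379 -0.0057] corners [[-0.0523, 0.0141], [-0.0235, 0.0138], [-0.0236, -0.0256], [-0.0523, -0.0251]]
295.0 [339.5 197. ] centre [0.0495 0.0544] corners [[0.0659, 0.0717], [0.0693, 0.0411], [0.0331, 0.0373], [0.0297, 0.0677]]
```

Sink centre is at fence (0.050, 0.054) and squared up, and the can is at (-0.038, -0.006). Next is the straight final push.

Call:
play_rows(series=[[[-0.047,0.026,0],[0,0,0]],[[-0.047,0.026,0],[0,0,0]],[[-0.047,0.026,0],[0,0,0]],[[-0.047,0.025,0],[0,0,0]],[[0,0,0],[0,0,0]]])

```text
t: 22.22
ee_pos: [0.5574, -0.069, 0.0943]
tcp_rot: [[0.135, 0.991, 0.001], [0.991, -0.135, -0.002], [-0.002, 0.001, -1.0]]
ft_force: [-0.1, 0.0, 0.8]
width: -0.002
grasp_force: 0.0
```

```bash
python3 -c "
from h import *
st()"
```

```text
t 22.23 fence xy [0.0518 0.0925] z 0.0943 w [ 0.557 -0.069  0.094] xaxis 82.2 want 82.6 zax [ 0.001 -0.002 -1.   ] F [-0.1  0.   0.8] width -0.002
```

Call:
play_rows(series=[[[0,-0.002,0.035],[0,0,0]],[[0,0,0.03],[0,0,0]],[[0,0,0.01],[0,0,0]],[[0,0,0],[0,0,0]],[[-0.008,0,0],[0,0,0]]])

```text
t: 22.85
ee_pos: [0.555, -0.0704, 0.0201]
tcp_rot: [[0.126, 0.992, 0.001], [0.992, -0.126, 0.0], [0.0, 0.001, -1.0]]
ft_force: [-0.1, -0.7, -0.1]
width: -0.0
grasp_force: 0.0
```

Call:
play_rows(series=[[[-0.01,0,0],[0,0,0]],[[-0.011,0,0],[0,0,0]],[[-0.011,0,0],[0,0,0]],[[-0.01,0,0],[0,0,0]],[[-0.01,0,0],[0,0,0]]])

```text
t: 23.48
ee_pos: [0.5477, -0.1227, 0.019]
tcp_rot: [[0.127, 0.992, -0.0], [0.992, -0.127, 0.0], [0.0, -0.0, -1.0]]
ft_force: [0.2, 0.0, -0.3]
width: -0.004
grasp_force: 0.1
```

Call:
play_rows(series=[[[-0.005,0,0],[0,0,0]],[[0,0,0],[0,0,0]],[[0.02,0,0],[0,0,0]],[[0.02,0,-0.04],[0,0,0]],[[0.05,0,-0.04],[0,0,0]]])

```text
t: 24.1
ee_pos: [0.5583, -0.0383, 0.099]
tcp_rot: [[0.129, 0.992, -0.001], [0.992, -0.129, -0.001], [-0.001, -0.0, -1.0]]
ft_force: [1.3, 1.0, -0.0]
width: 0.0
grasp_force: 0.0
```

Call:
play_rows(series=[[[0.06,-0.03,0],[0,0,0]],[[0.06,-0.03,0],[0,0,0]],[[0.04,-0.02,0],[0,0,0]],[[0,0,0],[0,0,0]],[[0,0,0],[0,0,0]]])

```text
t: 24.72
ee_pos: [0.5025, 0.1218, 0.0982]
tcp_rot: [[0.126, 0.992, 0.0], [0.992, -0.126, 0.0], [0.0, 0.0, -1.0]]
ft_force: [-0.6, -0.9, -0.3]
width: 0.002
grasp_force: 0.0
```

Run:
```python
from h import *
find('pics/t12full.png')
i=cv2.imread('pics/t12full.png').astype(int);b=cv2.imread('pics/t4full.png').astype(int)
# nut: brass mask in both
for k in (i,b):
    h=cv2.cvtColor(k.astype(np.uint8),cv2.COLOR_BGR2HSV);m=cv2.inRange(h,(15,120,80),(35,255,255))[150:300,320:420];y,x=np.nonzero(m);print("nut",fen(px2w("top",[(x.mean()+320,y.mean()+150)],.015)[0]))
```

```text
t 24.73 fence xy [-0.0273  0.2746] z 0.0982 w [0.502 0.122 0.098] xaxis 82.8 want 82.6 zax [ 0.  0. -1.] F [-0.6 -0.9 -0.3] width 0.002
309.5 [367.9 249.2] centre [-0.038  -0.0059] corners [[-0.0533, 0.0131], [-0.0242, 0.0139], [-0.0228, -0.025], [-0.0517, -0.0256]]
299.0 [366.4 200.3] centre [0.0489 0.0057] corners [[0.0309, 0.0212], [0.0669, 0.021], [0.0669, -0.0098], [0.031, -0.0095]]
nut [ 0.012  -0.0056]
nut [ 0.0106 -0.0063]
```

All three parts are well inside: sink (0.049, 0.006), can (-0.038, -0.006), nut (0.011, -0.006). The arm is at rest and clear of everything.

```bash
python3 -c "
from bench import ticket;print(ticket.sign_off())"
```

```text
the job is handed in; nothing more can be done
None
```

The heat sink, shield can and hex nut all measured well inside the fence (at least 34 mm past the 15 mm limit from the open side) in the last top-camera image. I handed the job in at about 25 s; sign-off returned no verdict, and I planned every path clear of the tub, reels, marker and cutter but did not re-measure them.

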